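# Stock the peg bin, press its label holder home and hold it

## Task

Drop the two wooden clothes pegs into the square bin on the low rack. Then take the white label holder out of its wooden block, push it foot first down behind the rack's lip into the slot in front of the square bin, against the spring strip, until it is fully home with its shoulder flush on the lip. Finish still holding it firmly pressed down there, since the spring lifts it again when let go; leave the bin, the round pot and everything else where they stand.

Things in the scene. Friction and masses are not known exactly. Their poses are not given: they have to be found in the camera images.
- peg_a_mid (a point): Centre of a wooden clothes peg (rigid) lying on the worktop: 75 long (its x) x 12 wide (its y) x 14 high; the centre is 7 mm above its underside. 14 g.
- peg_b_mid (a point): Centre of the second, identical clothes peg.
- bin: Grey square open-topped bin, 104 x 104 x 60 high, walls 4 mm, loose, 450 g, standing on the rack at the left or the right place. Origin: centre of its underside; z up, sides along x and y, squared to the rack.
- rack: White metal rack fixed to the worktop, 300 wide (its y). Origin: centre of its foot on the worktop; its front edge (its -x side) faces the robot, yawed up to 0.2 rad. Bin and pot stand on its board, z = 30 mm. Front edge: lip 4 mm thick (x -82 to -78 mm), slot 13 mm wide, then a 6 mm wall (x -65 to -59 mm); lip and wall tops at z = 60 mm. Two slots, 76 mm long, at y = +75 and -75 mm.
- slot_left (a point): Centre of the slot mouth at the rack's y = +75 mm, at lip-top height (60 mm above the worktop). Axes as the rack's. Bin or pot stands behind each slot, its middle 99 mm behind the slot's and level with it within 4 mm.
- slot_right (a point): The same for the slot at the rack's y = -75 mm.
- strip_left (a joint): Travel (m) of the steel spring strip down in the left slot (rack y = +75 mm): 0 at rest, its top then 20 mm below the lip top; grows as it is pressed down, 0.010 with the label holder home. It pushes back with 2 N at 0 and 6 N at 0.010 (400 N/m).
- strip_right (a joint): The same for the right slot (rack y = -75 mm).
- holder_grip (a point): Grip centre of the white plastic label holder (about 50 g): mid-plane of its upright plate, 60 mm above its foot. From the foot up (its z): tongue 7 thick (its x) x 60 wide (its y) x 30 deep, rounded foot; shoulder 22 x 66 x 6; plate 9 thick x 66 wide x 46 high (36 to 82 mm above the foot), blank card on its -x face. Either face may look outward.
- holder_foot (a point): Middle of the label holder's rounded foot, its lowest point (60 mm below the grip centre). When home, the shoulder rests on the lip and wall tops and the foot is 30 mm below the lip top.
- holder: The label holder as a body; origin at its foot, axes as the grip centre's.
- block: Wooden block fixed to the worktop, 56 x 100 (its y) x 40 high, with a slot 11 x 72 along its y in the top, from which the label holder (hanging by its shoulder on the block's top, foot 10 mm above the worktop) is drawn straight up by at least 35 mm. Origin: centre of its underside.
- pot: Round grey plastic pot, 60 high, 100 across, on the rack's other place; leave it. Origin: centre of its underside.
- dosing_cup: Clear plastic cup, 52 across, 40 high; leave it.
- brush: Hand brush lying on the worktop; leave it.
- detergent: White bottle, 76 across, 190 high; leave it.
- jar: Glass jar, 72 across, 90 high; leave it.
- tin: Steel tin, 68 across, 100 high; leave it.
- soap: White bar of hard soap, 85 x 55 x 30; leave it.
- peg_a: The first peg as a body; origin at the middle of its underside.
- peg_b: The second peg as a body; origin likewise.
There are look-alikes about, which are no part of the job. Leave any purple look-alike of the bin alone.

How it is judged:
On the way, in this order (a step that is already met when the one before it is completed fails the run):
1. both pegs lie in the square bin, let go (x of peg_a_mid in the frame of bin between -0.048 and 0.048 m and y of peg_a_mid in the frame of bin between -0.048 and 0.048 m and z of peg_a_mid in the frame of bin between 0 and 0.058 m and x of peg_b_mid in the frame of bin between -0.048 and 0.048 m and y of peg_b_mid in the frame of bin between -0.048 and 0.048 m and z of peg_b_mid in the frame of bin between 0 and 0.058 m and contact force between the fingers and peg_a below 0.1 N and contact force between the fingers and peg_b below 0.1 N), for 0.2 s.
2. the label holder is pressed home in the slot in front of the square bin (z of holder_foot in the frame of rack between 0.025 and 0.032 m and x of holder_foot in the frame of rack between -0.0765 and -0.0665 m and angle between the z axis of holder_grip and the z axis of rack, either way round below 0.1 rad and angle between the x axis of holder_grip and the x axis of rack, either way round below 0.2 rad and y of holder_foot in the frame of bin between -0.03 and 0.03 m and value of joint any of strip_left, strip_right above 0.0075 m and contact force between holder and rack above 4 N and contact force between the fingers and holder above 1 N), for 0.3 s.
At the end, for the whole second after the job is handed in: Pegs inside the square bin; bin and pot within 20 mm of their start. Holder in the slot before the bin, upright within 0.1 rad, foot at most 2 mm above home, strip pressed over 7.5 mm, fingers on it, loading rack and spring with over 4 N, at rest; others shoved under 30 mm (all of step 2 and x of peg_a_mid in the frame of bin between -0.048 and 0.048 m and y of peg_a_mid in the frame of bin between -0.048 and 0.048 m and z of peg_a_mid in the frame of bin between 0 and 0.058 m and x of peg_b_mid in the frame of bin between -0.048 and 0.048 m and y of peg_b_mid in the frame of bin between -0.048 and 0.048 m and z of peg_b_mid in the frame of bin between 0 and 0.058 m and linear speed of holder below 0.02 m/s and angle between bin's own z axis and vertical below 0.1 rad and distance of each of bin, pot from where it was at the start of the episode below 0.02 m); the arm keeps its last pose, push and grip.
It fails at once if a bystander is shoved more than 30 mm (distance of any of pot, dosing_cup, brush, detergent, jar, tin, soap from where it was at the start of the episode above 0.03 m).
It fails at once if a cup, pot, bottle, jar or tin is tipped over (angle between any of pot, dosing_cup, detergent, jar, tin's own z axis and vertical above 0.5 rad).
It also fails if it takes over 64 s, if anything falls off the work surface, if the arm or the gripper's body presses on something with over 40 N, if the wrist force passes 120 N, or if a joint passes its speed limit or range.

## Robot

A 7-joint arm with a two-finger parallel gripper is mounted at the origin on the work surface. World frame = base frame: x ahead of the robot, y to its left, z up, the work surface at z = 0. Lengths are in m, angles in rad, forces in N, time in s.
With the tool pointing down it reaches from about 0.4 to 0.85 m from the base axis. Payload 10.4 kg.
Tool frame: the origin (TCP) lies at the very end of the fingers, on their centre line; the grasp point (between the pads) lies 19 mm behind it (manip.pinch_z is the distance from the TCP to the grasp point, in m); z points along the fingers, y is the line along which they close (so a half turn about z gives the same grasp; the last joint's range is limited). The gripper opens to 85 mm and grips with 20 to 120 N. Pads are 22 mm wide; open, the fingers measure 114 mm over their backs; the gripper's body (76 mm by 85 mm) begins 54 mm behind the grasp point. The pads swing forward as they close: fully open they stand 13 mm farther back than shut.
Start: joints at [1.112, 0.332, -0.065, 1.46, 0.022, 1.35, -0.088], TCP at [0.264, -0.567, 0.198] pointing down, gripper open.
Joint ranges: [-2.6, 2.6], [-0.5, 2.12], [-1.47, 1.34], [0.16, 2.42], [-1.27, 4.41], [0.06, 2.06], [-2.6, 2.6]. Speed limits (rad/s): [2.22, 2.22, 2.79, 2.79, 3.14, 3.14, 3.14].

## Interface

Orientations are given as a unit quaternion [x, y, z, w].
In Python, from workcell import manip gives the robot as it stands. The module is installed in compiled form; this text tells all that it offers.
- The arm moves only by the shell command python3 -m creep 'ROWS' [OPENING] [FORCE]. ROWS is a JSON object of lists of equal length, an entry for each row: "slide": the shift along the tool's x, y, z in m, a list of three; "twist": the turn about the tool's z in degrees. A call has 1 to 8 rows; each row shifts and turns the commanded pose from where the row before left it, along the tool's axes as they then stand; what a row does not reach is not made up. A row lasts 1/8 s, in which the tool goes at most 62.5 mm and 10.7 degrees, less where a joint would pass 70% of its speed; a pose out of reach is approached as far as the arm can. A call with a gripper value outside its range is refused whole. OPENING is the opening in per cent of the stroke, from 0 (shut) to 100 (fully open), set as the call begins (- or left out, the last holds). The fingers move at their own pace and stop on an object; FORCE is the grip in N (left out, the last holds). Time passes only in rows, so rows that do not move let the fingers close. It gives the time, the measured TCP pose, the force, the opening and the grip force at its end, in the units of the state.
- manip.get_obs(): the state, without advancing time (a new reading comes with each control period).
- manip.camera(name): name is "scene" or "top" or "wrist"; returns (picture, depth): 384x512x3 uint8, blue, green, red; 384x512 float32, m along the optical axis (not along the pixel's ray), 0 where there is no reading.
- manip.camera_params(name): a dict with "intrinsics" (3x3 intrinsics, pixels), "dist_coeffs" ([k1, k2, p1, p2, k3] as OpenCV has them; the pictures are not rectified), "R" (3x3) and "t" (3): a world point X has camera coordinates R X + t. Camera axes: x right, y down, z forward; pixel columns grow to the right and rows downward; lengths in m; the calibration is good to about 2 mm. A picture is of the moment at which its call begins: read the wrist's pose just before it. camera_params takes no time and is no camera call; for the wrist camera it gives the pose at the moment of the call.
- manip.hand_in(): hands the job in; it is judged then, once.
The state is a dict: "clock": time; "joint_pos": joint angles; "joint_velocities": joint speeds; "tau": joint torques, N m; "position": TCP position; "ee_rot": TCP orientation; "ft_force": force on the tool from outside, world axes, zero at the start; "torque": the same for the moment, N m; "grip_width": opening from 0.0 (shut) to 1.0 (fully open); "grasp_force": force on a finger pad.
Only numpy, scipy, OpenCV 4.12 (cv2) and the standard library are available. Lean on these libraries where they do the work, as an engineer would, in place of code of your own. Each camera call takes 0.05 s, during which the arm holds its last target. There are 200 camera calls.

## Working session

There is one attempt and no reset: what is moved stays moved. The work goes in short steps, Python scripts to look and compute and a shell command to move; the robot and the scene stay as the last step left them, time stands still between calls to the robot, and variables do not carry over. Pictures are saved under pics/ and viewed, at most 10 in all, crops included, and the job is handed in when it is done.

```bash
mkdir -p pics; cat > h.py <<'E'
import numpy as np, cv2
from workcell import manip
from scipy.spatial.transform import Rotation as Rot
def shot(name,fn=None):
    p=manip.camera_params(name); im,d=manip.camera(name)
    if fn: cv2.imwrite('pics/'+fn,im)
    return im,d,p
def cloud(d,p):
    h,w=d.shape; K=np.array(p['intrinsics'],float); D=np.array(p['dist_coeffs'],float)
    u,v=np.meshgrid(np.arange(w),np.arange(h))
    n=cv2.undistortPoints(np.stack([u,v],-1).reshape(-1,1,2).astype(np.float64),K,D).reshape(h,w,2)
    c=np.dstack([n[...,0]*d,n[...,1]*d,d]).astype(float)
    X=(c-np.array(p['t']).ravel())@np.array(p['R'])
    X[d<=0]=np.nan
    return X
E
python3 - <<'E'
from h import *
im,d,p=shot('top','top1.png'); np.savez('top1.npz',im=im,X=cloud(d,p))
im2,d2,p2=shot('scene','scene1.png'); np.savez('scene1.npz',im=im2,X=cloud(d2,p2))
o=manip.get_obs(); print(o['position'],o['ee_rot'],o['grip_width'],manip.pinch_z)
print(p['t'],p['R'])
E
```

```text
[ 0.26368783 -0.56622463  0.19689083] [ 9.76352568e-01  2.16183342e-01 -1.70458708e-04 -6.29113969e-04] 0.9962158057255595 0.0187
[0.01019388 0.49132857 1.23994882] [[-0.0220447  -0.99950059 -0.02264083]
 [-0.99242461  0.02461513 -0.120364  ]
 [ 0.12086119  0.01981593 -0.99247161]]
```

View pics/top1.png

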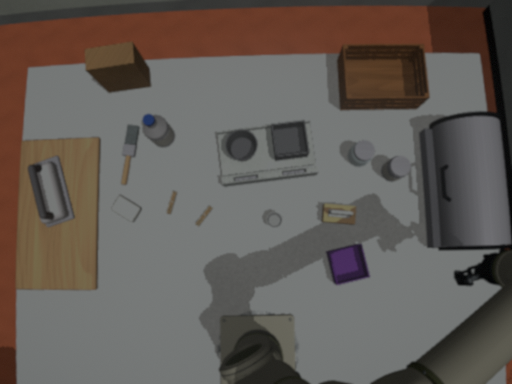

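View pics/scene1.png

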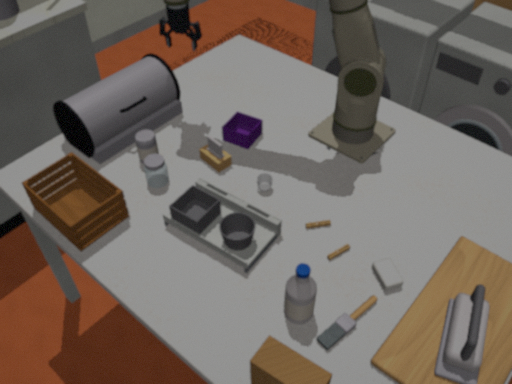

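The top view shows the pegs at (172,202) and (204,215). The rack is at (266,153), with the bin on its right at (290,140) and the pot on its left at (240,146). The holder block is at (339,213), and the purple decoy is at (347,263).

```bash
python3 - <<'E'
from h import *
z=np.load('top1.npz'); im,X=z['im'],z['X']
hsv=cv2.cvtColor(im,cv2.COLOR_BGR2HSV)
for u,v in [(172,202),(204,215),(266,153),(290,140),(240,146),(339,213),(274,219),(150,230)]:
    print((u,v),X[v,u].round(4),im[v,u],hsv[v,u])
def rect(m,n):
    P=X[m]; r=cv2.minAreaRect(P[:,:2].astype(np.float32)); b=cv2.boxPoints(r)
    print(n,m.sum(),'c',np.round(r[0],4),'size',np.round(r[1],4),'ang',round(r[2],1),'zmean',np.nanmedian(P[:,2]).round(4),'corners',b.round(3).tolist())
def win(u0,u1,v0,v1):
    m=np.zeros(im.shape[:2],bool); m[v0:v1,u0:u1]=1; return m
sat=hsv[...,1]>80
rect(win(162,182,186,216)&sat,'pegA'); rect(win(192,216,202,228)&sat,'pegB')
Z=X[...,2]
rect(win(318,362,196,228)&(Z>.03)&(Z<.055),'block'); rect(win(318,362,196,228)&(Z>.07),'plate')
rect(win(268,312,116,162)&(Z>.075)&(Z<.11),'binrim')
rect(win(215,262,125,165)&(Z>.075)&(Z<.11),'potrim')
rect(win(210,322,162,190)&(Z>.045)&(Z<.075),'lip+wall')
cv2.imwrite('pics/crop1.png',cv2.resize(im[110:232,205:365],None,fx=5,fy=4.9,interpolation=cv2.INTER_CUBIC))
E
```

```text
(172, 202) [0.4763 0.2602 0.0159] [ 76  91 101] [ 18  63 101]
(204, 215) [0.4325 0.1577 0.0148] [ 80  93 103] [ 17  57 103]
(266, 153) [ 0.6243 -0.0438  0.0299] [117 120 117] [ 60   6 120]
(290, 140) [ 0.6633 -0.1212  0.0355] [71 69 68] [110  11  71]
(240, 146) [0.6472 0.0381 0.0385] [71 69 69] [120   7  71]
(339, 213) [ 0.4229 -0.2546  0.0941] [106 106 105] [ 90   2 106]
(274, 219) [ 4.156e-01 -6.420e-02  2.000e-04] [109 111 109] [ 60   5 111]
(150, 230) [ 0.3892  0.3374 -0.0061] [120 121 119] [ 75   4 121]
pegA 19 c [0.4834 0.2617] size [0.0062 0.0466] ang 71.2 zmean 0.012 corners [[0.46000000834465027, 0.26600000262260437], [0.5049999952316284, 0.25099998712539673], [0.5059999823570251, 0.25699999928474426], [0.4620000123977661, 0.2720000147819519]]
pegB 15 c [0.4388 0.153 ] size [0.0041 0.0386] ang 52.2 zmean 0.0124 corners [[0.421999990940094, 0.16300000250339508], [0.453000009059906, 0.14000000059604645], [0.45500001311302185, 0.14300000667572021], [0.42500001192092896, 0.16599999368190765]]
block 487 c [ 0.4263 -0.2654] size [0.0989 0.0566] ang 83.2 zmean 0.0398 corners [[0.39
[... 494 characters left out ...]
0.0869 corners [[0.5989999771118164, -0.07100000232458115], [0.6100000143051147, -0.17499999701976776], [0.7129999995231628, -0.164000004529953], [0.7020000219345093, -0.05999999865889549]]
potrim 207 c [0.6416 0.0325] size [0.0983 0.0961] ang 44.4 zmean 0.0863 corners [[0.5730000138282776, 0.03200000151991844], [0.6399999856948853, -0.035999998450279236], [0.7099999785423279, 0.03200000151991844], [0.6430000066757202, 0.10100000351667404]]
lip+wall 623 c [ 0.5519 -0.0529] size [0.0249 0.3001] ang 5.9 zmean 0.0583 corners [[0.5239999890327454, 0.0949999988079071], [0.5550000071525574, -0.2029999941587448], [0.5799999833106995, -0.20100000500679016], [0.5490000247955322, 0.09799999743700027]]
```

View pics/crop1.png

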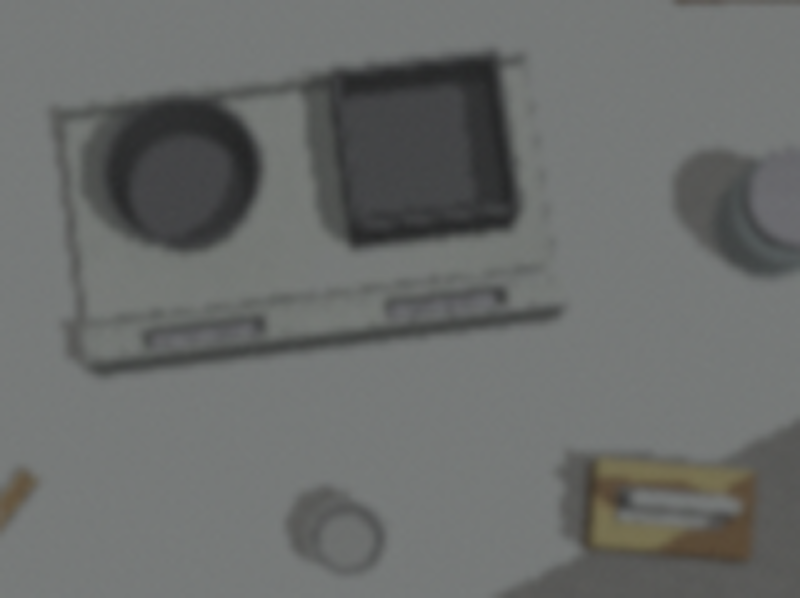

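```bash
cat >> h.py <<'E'
def state():
    o=manip.get_obs(); R=Rot.from_quat(o['ee_rot']).as_matrix()
    return o,np.array(o['position']),R
def go(xyz,theta=None,frm=None):
    "tool-axis slide (mm) from the pose now (or from frm) to xyz, and twist (deg) to tool-x heading theta"
    o,p,R=state(); th=np.degrees(np.arctan2(R[1,0],R[0,0]))
    s=(R.T@(np.array(xyz)-p))*1000
    print('t',round(o['clock'],2),'p',p.round(4),'th',th.round(2),'slide mm',s.round(1),'twist',None if theta is None else round((th-theta+180)%360-180,1))
E
python3 - <<'E'
from h import *
go([.47,-.2,.2],144)
R=state()[2]; print((R.T@np.array([-.02,.36,0])).round(4))
E
```

```text
t 0.1 p [ 0.2637 -0.5662  0.1969] th 24.97 slide mm [ 341.6 -244.9   -2.8] twist -119.0
[ 0.1338 -0.3348  0.0004]
```

```bash
python3 -m creep '{"slide":[[0.02,-0.015,0],[0.045,-0.032,0],[0.05,-0.036,0],[0.05,-0.036,0],[0.05,-0.036,0],[0.05,-0.036,0],[0.046,-0.033,0],[0.03,-0.021,0]],"twist":[0,0,0,0,0,0,0,0]}' 100
python3 -m creep '{"slide":[[0.012,-0.03,0],[0.019,-0.047,0],[0.019,-0.047,0],[0.019,-0.047,0],[0.019,-0.047,0],[0.019,-0.047,0],[0.017,-0.043,0],[0.010,-0.025,0]],"twist":[0,0,0,0,0,0,0,0]}'
python3 -m creep '{"slide":[[0,0,0],[0,0,0],[0,0,0],[0,0,0],[0,0,0],[0,0,0],[0,0,0],[0,0,0]],"twist":[-10,-10,-10,-10,-10,-10,-10,-10]}'
python3 -m creep '{"slide":[[0,0,0],[0,0,0],[0,0,0],[0,0,0],[0,0,0]],"twist":[-10,-10,-10,-9,0]}'
python3 - <<'E'
from h import *
im,d,p=shot('wrist','w1.png'); np.savez('w1.npz',im=im,X=cloud(d,p))
go([.439,.153,.1],144)
E
```

```text
clock: 1.1
position: [0.4705, -0.1976, 0.1975]
ee_rot: [0.976, 0.218, 0.0, -0.0]
ft_force: [-0.2, -1.5, 0.3]
grip_width: 0.999
grasp_force: 0.0
clock: 2.1
position: [0.4497, 0.1603, 0.1975]
ee_rot: [0.976, 0.217, -0.0, -0.0]
ft_force: [1.2, -1.2, 0.2]
grip_width: 0.999
grasp_force: 0.0
clock: 3.1
position: [0.4502, 0.1578, 0.1973]
ee_rot: [0.607, 0.795, -0.0, -0.0]
ft_force: [-0.5, 0.5, -0.4]
grip_width: 1.002
grasp_force: 0.0
clock: 3.72
position: [0.4502, 0.1578, 0.1974]
ee_rot: [0.31, 0.951, -0.0, -0.0]
ft_force: [0.3, 0.4, 0.4]
grip_width: 1.005
grasp_force: 0.0
t 3.77 p [0.4503 0.1578 0.1974] th 143.76 slide mm [  6.3 -10.6  97.4] twist -0.2
```

View pics/w1.png

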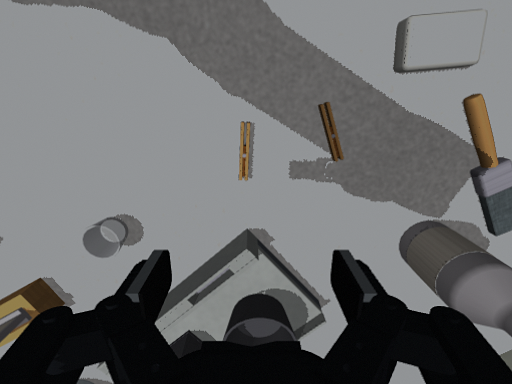

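The wrist view shows peg B at (246,150) and peg A at (331,132), both clear of clutter.

```bash
python3 - <<'E'
from h import *
z=np.load('w1.npz'); im,X=z['im'],z['X']
hsv=cv2.cvtColor(im,cv2.COLOR_BGR2HSV)
for n,(u0,u1,v0,v1) in dict(B=(232,262,112,190),A=(312,350,94,166)).items():
    m=np.zeros(im.shape[:2],bool); m[v0:v1,u0:u1]=1
    P=X[m&(X[...,2]>.006)&(X[...,2]<.03)]
    r=cv2.minAreaRect(P[:,:2].astype(np.float32)); b=cv2.boxPoints(r)
    e=[b[1]-b[0],b[2]-b[1]]; e=max(e,key=np.linalg.norm)
    print(n,len(P),np.round(r[0],4),np.round(r[1],4),'dir',(np.degrees(np.arctan2(e[1],e[0]))%180).round(1),'ztop',np.percentile(P[:,2],90).round(4))
    c=np.array([*r[0],0.004]); go(c,np.degrees(np.arctan2(e[1],e[0]))%180)
E
```

```text
B 475 [0.4278 0.1624] [0.0118 0.0742] dir 141.2 ztop 0.0143
t 3.77 p [0.4503 0.1578 0.1974] th 143.76 slide mm [ 20.9  -9.6 193.4] twist 2.5
A 599 [0.4729 0.2664] [0.0122 0.0741] dir 163.8 ztop 0.0144
t 3.77 p [0.4503 0.1578 0.1974] th 143.76 slide mm [ 45.9 101.  193.4] twist -20.0
```

```bash
python3 -m creep '{"slide":[[0.021,-0.010,0],[0,0,0.03],[0,0,0.05],[0,0,0.05],[0,0,0.04],[0,0,0.02],[0,0,0.003],[0,0,0]],"twist":[2.5,0,0,0,0,0,0,0]}' 50
python3 -m creep '{"slide":[[0,0,0],[0,0,0],[0,0,0],[0,0,0],[0,0,0]],"twist":[0,0,0,0,0]}' 0 40
python3 - <<'E'
from h import *
go([.4278,.1624,.19],96)
E
```

```text
clock: 4.78
position: [0.428, 0.1624, 0.0052]
ee_rot: [0.331, 0.944, 0.0, 0.0]
ft_force: [-0.8, -0.3, 0.9]
grip_width: 0.503
grasp_force: 0.0
clock: 5.4
position: [0.4276, 0.1621, 0.0046]
ee_rot: [0.33, 0.944, -0.0, 0.0]
ft_force: [0.0, -0.4, 0.0]
grip_width: 0.001
grasp_force: 0.0
t 5.4 p [0.4276 0.1621 0.0046] th 141.46 slide mm [   0.     0.3 -185.4] twist 45.5
```

The fingers shut on nothing. I'll lift and look before retrying.

```bash
python3 -m creep '{"slide":[[0,0,-0.03],[0,0,-0.04],[0,0,-0.03],[0,0,0]],"twist":[0,0,0,0]}' 60
python3 - <<'E'
from h import *
im,d,p=shot('wrist','w2.png'); np.savez('w2.npz',im=im,X=cloud(d,p)); go([.4278,.1624,0.004],141.2)
E
```

```text
clock: 5.9
position: [0.429, 0.1626, 0.1066]
ee_rot: [0.33, 0.944, 0.001, 0.002]
ft_force: [-0.5, -0.2, 0.0]
grip_width: 0.603
grasp_force: 0.0
t 5.95 p [0.4282 0.1622 0.1052] th 141.45 slide mm [  0.6  -0.2 101.2] twist 0.3
```

View pics/w2.png

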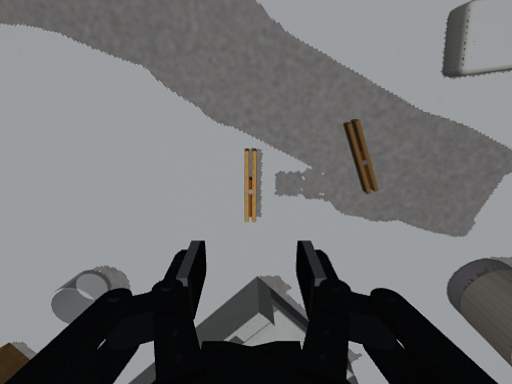

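```bash
python3 - <<'E'
from h import *
def meas(X,u0,u1,v0,v1):
    m=np.zeros(X.shape[:2],bool); m[v0:v1,u0:u1]=1
    P=X[m&(X[...,2]>.007)&(X[...,2]<.03)]
    r=cv2.minAreaRect(P[:,:2].astype(np.float32)); print(len(P),np.round(r[0],4),np.round(r[1],4),r[2],P[:,2].max())
z=np.load('w2.npz'); meas(z['X'],235,268,135,235); meas(z['X'],335,385,110,200)
z=np.load('top1.npz'); meas(z['X'],190,218,200,230); meas(z['X'],160,184,184,220)
p=manip.camera_params('wrist'); o,pos,R=state()
for q in [pos,pos+R@[0,0.026,-.019],pos+R@[0,-.026,-.019],[.4278,.1624,.007]]:
    v=cv2.projectPoints(np.array(q,float).reshape(1,3),cv2.Rodrigues(np.array(p['R']))[0],np.array(p['t'],float),np.array(p['intrinsics'],float),np.array(p['dist_coeffs'],float))[0]
    print(v.ravel().round(1))
print(-np.array(p['R']).T@p['t'], np.array(p['R'])[2])
E
```

```text
736 [0.4282 0.1626] [0.0112 0.0749] 51.16959762573242 0.015417184368517032
1007 [0.4733 0.266 ] [0.0125 0.0754] 73.2840347290039 0.015555385689851176
88 [0.4316 0.1601] [0.0124 0.0726] 50.77094650268555 0.018605090128457364
86 [0.4771 0.2653] [0.0193 0.0728] 81.74620056152344 0.017991604738876916
[251.6 228.4]
[293.3 241.6]
[210.2 241.6]
[251.1 186.1]
[0.36154236 0.21411011 0.28105965] [ 0.2535386  -0.20015781 -0.94639053]
```

Peg B is undisturbed and the lateral aim was right, so the fingers closed too high over it. I'll go lower with a narrower gap.

```bash
python3 -m creep '{"slide":[[0,0,0.04],[0,0,0.04],[0,0,0.02],[0,0,0.004],[0,0,0],[0,0,0]],"twist":[0,0,0,0,0,0]}' 35
python3 -m creep '{"slide":[[0,0,0],[0,0,0]],"twist":[0,0]}' 0 20
python3 -m creep '{"slide":[[0,0,0],[0,0,0],[0,0,0]],"twist":[0,0,0]}' 0 40
```

```text
clock: 6.7
position: [0.4282, 0.1624, 0.0013]
ee_rot: [0.33, 0.944, 0.0, 0.001]
ft_force: [0.1, 0.4, 0.1]
grip_width: 0.352
grasp_force: 0.0
clock: 6.95
position: [0.4279, 0.1621, 0.001]
ee_rot: [0.33, 0.944, 0.0, 0.0]
ft_force: [-0.2, 0.4, 0.2]
grip_width: -0.001
grasp_force: 0.0
clock: 7.32
position: [0.4276, 0.1622, 0.0006]
ee_rot: [0.33, 0.944, -0.0, 0.0]
ft_force: [-0.3, -0.5, -0.1]
grip_width: 0.001
grasp_force: 0.0
```

```bash
python3 - <<'E'
from h import *
im,d,p=shot('wrist','w3.png'); im2,d2,p2=shot('scene')
c=cv2.resize(im2[180:280,260:390],None,fx=4,fy=4,interpolation=cv2.INTER_CUBIC)
s=np.zeros((400,800,3),np.uint8); s[:,:400]=cv2.resize(im[130:330,150:350],(400,400)); s[:,400:]=c[:400,:400]
cv2.imwrite('pics/w3s.png',cv2.convertScaleAbs(s,alpha=1.5))
E
```

```text
(no output)
```

View pics/w3s.png

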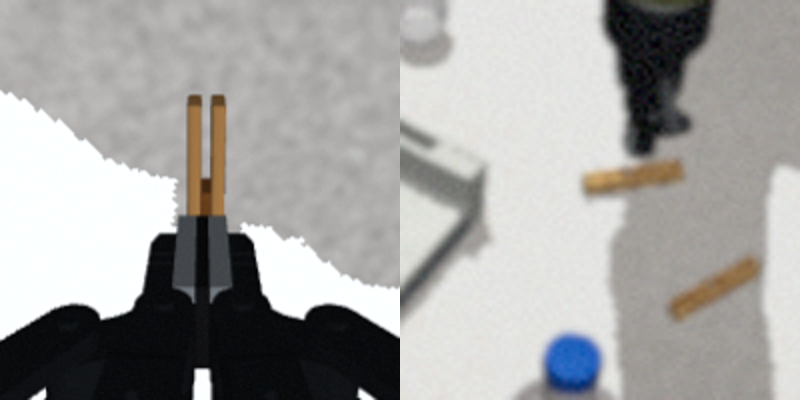

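```bash
python3 - <<'E'
from h import *
im,d,p=shot('wrist'); X=cloud(d,p); o,pos,R=state()
L=(X-pos)@R*1000   # tool frame mm
for v in range(180,262,6):
    print(v,[tuple(L[v,u].round(0).astype(int)) if np.isfinite(L[v,u,0]) else None for u in (235,243,252,259,300)])
print(pos)
E
```

```text
180 [(np.int64(34), np.int64(-11), np.int64(1)), (np.int64(34), np.int64(-6), np.int64(2)), (np.int64(34), np.int64(0), np.int64(1)), (np.int64(37), np.int64(5), np.int64(-8)), (np.int64(34), np.int64(32), np.int64(1))]
186 [(np.int64(30), np.int64(-11), np.int64(0)), (np.int64(34), np.int64(-5), np.int64(-11)), (np.int64(30), np.int64(0), np.int64(1)), (np.int64(35), np.int64(4), np.int64(-13)), (np.int64(30), np.int64(32), np.int64(2))]
192 [(np.int64(26), np.int64(-11), np.int64(0)), (np.int64(31), np.int64(-5), np.int64(-13)), (np.int64(26), np.int64(0), np.int64(2)), (np.int64(31), np.int64(4), np.int64(-13)), (np.int64(26), np.int64(32), np.int64(1))]
198 [(np.int64(22), np.int64(-11), np.int64(1)), (np.int64(26), np.int64(-5), np.int64(-11)), (np.int64(21), np.int64(0), np.int64(2)), (np.int64(27), np.int64(4), np.int64(-14)), (np.int64(22), np.int64(32), np.int64(0))]
204 [(np.int64(18), np.int64(-11), np.int64(1)), (np.int64(23), np.int64(-5), np.int64(-13)), (np.int64(18), np.int64(0), np.int64(1)), (np.int64(23), np.int64(5), np.int64(-13)), (np.int64(18), np.int64(33), np
[... 1347 characters left out ...]
64(8), np.int64(-9), np.int64(-40)), (np.int64(12), np.int64(-5), np.int64(-47)), (np.int64(13), np.int64(0), np.int64(-48)), (np.int64(13), np.int64(4), np.int64(-47)), (np.int64(-14), np.int64(34), np.int64(0))]
252 [(np.int64(9), np.int64(-9), np.int64(-48)), (np.int64(12), np.int64(-4), np.int64(-53)), (np.int64(12), np.int64(0), np.int64(-53)), (np.int64(12), np.int64(3), np.int64(-53)), (np.int64(-19), np.int64(35), np.int64(1))]
258 [(np.int64(8), np.int64(-9), np.int64(-51)), (np.int64(13), np.int64(-4), np.int64(-59)), (np.int64(13), np.int64(0), np.int64(-59)), (np.int64(13), np.int64(3), np.int64(-59)), (np.int64(-25), np.int64(35), np.int64(2))]
[0.42759443 0.16214845 0.0005866 ]
```

The wrist depth shows the shut fingertips about 38 mm short of the reported TCP, at tool z ≈ -40 while the peg top is at -13. The peg and table heights agree, so the fingers really do end higher than stated. I'll open, lower partway and measure the tips again.

```bash
python3 -m creep '{"slide":[[0,0,0],[0,0,0],[0,0,0.01],[0,0,0.01],[0,0,0]],"twist":[0,0,0,0,0]}' 40
cat >> h.py <<'E'
def tips(X):
    o,pos,R=state(); L=(X-pos)@R*1000
    m=np.isfinite(L[...,0])&(abs(L[...,1])<60)&(abs(L[...,0])<14)&(L[...,2]<-15)&(L[...,2]>-110)
    P=L[m]; 
    for s in (-1,1):
        Q=P[P[:,1]*s>0]; q=Q[Q[:,2]>np.percentile(Q[:,2],99)-3]
        print('finger',s,'end z',np.percentile(Q[:,2],99.5).round(1),'x',q[:,0].min().round(1),q[:,0].max().round(1),'y',q[:,1].min().round(1),q[:,1].max().round(1))
E
python3 - <<'E'
from h import *
im,d,p=shot('wrist','w4.png'); X=cloud(d,p); tips(X); print(state()[1],manip.get_obs()['ft_force'],manip.get_obs()['grip_width'])
E
```

```text
clock: 8.1
position: [0.4267, 0.162, -0.0205]
ee_rot: [0.33, 0.944, -0.0, -0.001]
ft_force: [0.2, 0.7, 1.0]
grip_width: 0.397
grasp_force: 0.0
finger -1 end z -18.4 x -14.0 14.0 y -60.0 -0.2
finger 1 end z -18.5 x -14.0 14.0 y 0.4 60.0
[ 0.42706139  0.1621505  -0.01999225] [ 1.0238262   0.54776616 -0.68134552] 0.3972343809272096
```

```bash
python3 -m creep '{"slide":[[0,0,0.01],[0,0,0.004],[0,0,0]],"twist":[0,0,0]}'
python3 -m creep '{"slide":[[0,0,0],[0,0,0],[0,0,0],[0,0,0]],"twist":[0,0,0,0]}' 0 40
python3 - <<'E'
from h import *
im,d,p=shot('wrist'); X=cloud(d,p); o,pos,R=state(); L=(X-pos)@R*1000
for v in range(225,262,4): print(v,[L[v,u].round(0).tolist() for u in (240,246,252,258)])
E
```

```text
clock: 8.52
position: [0.4274, 0.1621, -0.0337]
ee_rot: [0.33, 0.944, -0.0, -0.0]
ft_force: [0.2, 0.3, -0.3]
grip_width: 0.397
grasp_force: 0.0
clock: 9.02
position: [0.4279, 0.1622, -0.0331]
ee_rot: [0.33, 0.944, 0.0, 0.0]
ft_force: [-0.5, 0.3, 4.9]
grip_width: 0.128
grasp_force: 40.5
225 [[25.0, -6.0, -47.0], [24.0, -3.0, -46.0], [18.0, 0.0, -33.0], [24.0, 3.0, -46.0]]
229 [[22.0, -6.0, -47.0], [22.0, -3.0, -47.0], [15.0, 0.0, -33.0], [22.0, 3.0, -46.0]]
233 [[20.0, -6.0, -47.0], [19.0, -3.0, -46.0], [13.0, 0.0, -33.0], [20.0, 3.0, -47.0]]
237 [[17.0, -6.0, -46.0], [18.0, -3.0, -47.0], [10.0, 0.0, -32.0], [18.0, 3.0, -47.0]]
241 [[15.0, -6.0, -46.0], [15.0, -3.0, -47.0], [8.0, 0.0, -34.0], [16.0, 3.0, -47.0]]
245 [[13.0, -6.0, -47.0], [13.0, -3.0, -47.0], [7.0, 0.0, -36.0], [13.0, 3.0, -46.0]]
249 [[11.0, -6.0, -47.0], [11.0, -3.0, -47.0], [7.0, 0.0, -41.0], [10.0, 3.0, -46.0]]
253 [[9.0, -6.0, -49.0], [8.0, -3.0, -46.0], [7.0, 0.0, -45.0], [8.0, 3.0, -47.0]]
257 [[7.0, -6.0, -49.0], [6.0, -3.0, -47.0], [4.0, 0.0, -44.0], [6.0, 3.0, -47.0]]
261 [[5.0, -6.0, -49.0], [3.0, -3.0, -46.0], [3.0, 0.0, -45.0], [4.0, 3.0, -47.0]]
```

Peg B is gripped at 40 N. The slight table contact at TCP z = -0.033 puts the tip about 34 mm above the reported TCP. Next I'll carry it to the bin.

```bash
python3 -m creep '{"slide":[[0,0,-0.03],[0,0,-0.05],[0,0,-0.05],[0,0,-0.03],[0,0,0]],"twist":[0,0,0,0,10]}'
python3 -m creep '{"slide":[[0,0,0],[0,0,0],[0,0,0],[0,0,0]],"twist":[10,10,10,5.5]}'
python3 - <<'E'
from h import *
go([.664,-.117,.125],96)
E
```

```text
clock: 9.7
position: [0.429, 0.1624, 0.1288]
ee_rot: [0.412, 0.911, 0.001, 0.002]
ft_force: [0.9, 0.4, -0.7]
grip_width: 0.125
grasp_force: 39.7
clock: 10.2
position: [0.4274, 0.162, 0.1263]
ee_rot: [0.671, 0.741, -0.0, -0.0]
ft_force: [-0.1, 0.2, -0.4]
grip_width: 0.127
grasp_force: 39.7
t 10.2 p [0.4274 0.162  0.1263] th 95.72 slide mm [-301.1  207.7    1.4] twist -0.3
```

```bash
python3 -m creep '{"slide":[[-0.02,0.014,0],[-0.04,0.028,0],[-0.048,0.033,0],[-0.048,0.033,0],[-0.048,0.033,0],[-0.045,0.031,0],[-0.034,0.024,0],[-0.018,0.012,0]],"twist":[0,0,0,0,0,0,0,0]}'
python3 -m creep '{"slide":[[0,0,0],[0,0,0.03],[0,0,0.04],[0,0,0.02],[0,0,0],[0,0,0]],"twist":[0,0,0,0,0,0]}'
python3 - <<'E'
from h import *
go([.664,-.117,.03],96)
E
```

```text
clock: 11.2
position: [0.6664, -0.12, 0.1251]
ee_rot: [0.67, 0.742, -0.001, -0.0]
ft_force: [-0.3, 1.5, 0.3]
grip_width: 0.124
grasp_force: 39.7
clock: 11.95
position: [0.6667, -0.1155, 0.0383]
ee_rot: [0.669, 0.743, 0.001, 0.001]
ft_force: [0.3, -0.2, -0.5]
grip_width: 0.126
grasp_force: 39.7
t 11.95 p [ 0.6667 -0.1155  0.0383] th 95.99 slide mm [-1.2 -2.9  8.3] twist -0.0
```

```bash
python3 -m creep '{"slide":[[0,0,0],[0,0,0],[0,0,0],[0,0,-0.03],[0,0,-0.05],[0,0,-0.03]],"twist":[0,0,0,0,0,0]}' 35
python3 -m creep '{"slide":[[0.02,-0.008,0],[0.045,-0.017,0],[0.055,-0.021,0],[0.055,-0.021,0],[0.055,-0.021,0],[0.055,-0.021,0],[0.055,-0.021,0],[0.042,-0.016,0]],"twist":[0,0,0,0,0,0,0,0]}' 
python3 -m creep '{"slide":[[0.018,-0.007,0],[0,0,0],[0,0,0],[0,0,0],[0,0,0],[0,0,0],[0,0,0],[0,0,0]],"twist":[0,-10,-10,-10,-10,-10,-10,-7.8]}' 40
python3 - <<'E'
from h import *
go([.473,.2662,-.032],163.6)
im,d,p=shot('top','top2.png'); X=cloud(d,p)
m=np.zeros(X.shape[:2],bool); m[115:165,268:315]=1
hsv=cv2.cvtColor(im,cv2.COLOR_BGR2HSV); q=m&(hsv[...,1]>50)&(X[...,2]>.03); print(q.sum(),X[q].mean(0) if q.any() else None)
E
```

```text
clock: 12.7
position: [0.6666, -0.1155, 0.1495]
ee_rot: [0.669, 0.743, 0.001, 0.001]
ft_force: [0.7, 0.4, -0.3]
grip_width: 0.354
grasp_force: 0.0
clock: 13.7
position: [0.4794, 0.2515, 0.147]
ee_rot: [0.669, 0.744, 0.0, 0.0]
ft_force: [0.3, -1.0, -0.3]
grip_width: 0.347
grasp_force: 0.0
clock: 14.7
position: [0.4721, 0.2663, 0.1468]
ee_rot: [0.139, 0.99, -0.0, 0.0]
ft_force: [-0.1, -0.6, -0.2]
grip_width: 0.398
grasp_force: 0.0
t 14.7 p [0.4721 0.2663 0.1468] th 164.06 slide mm [ -0.9   0.2 178.8] twist 0.5
114 [ 0.66743418 -0.11857892  0.04428974]
```

Peg B is in the bin, at (0.667, -0.119). Next is peg A.

```bash
python3 -m creep '{"slide":[[-0.001,0,0.03],[0,0,0.05],[0,0,0.05],[0,0,0.03],[0,0,0.014],[0,0,0.004],[0,0,0]],"twist":[0.5,0,0,0,0,0,0]}'
python3 -m creep '{"slide":[[0,0,0],[0,0,0],[0,0,0],[0,0,0]],"twist":[0,0,0,0]}' 0 40
python3 -m creep '{"slide":[[0,0,-0.03],[0,0,-0.05],[0,0,-0.05],[0,0,-0.03],[0,0,0],[0,0,0],[0,0,0],[0,0,0]],"twist":[0,0,0,0,10,10,10,10]}'
python3 -m creep '{"slide":[[0,0,0],[0,0,0],[0,0,0],[0,0,0]],"twist":[10,10,7.5,0]}'
python3 - <<'E'
from h import *
go([.646,-.119,.125],96)
E
```

```text
clock: 15.62
position: [0.4736, 0.2665, -0.0304]
ee_rot: [0.146, 0.989, 0.0, 0.001]
ft_force: [-0.7, 1.0, 0.4]
grip_width: 0.401
grasp_force: 0.0
clock: 16.12
position: [0.4738, 0.2664, -0.0303]
ee_rot: [0.146, 0.989, 0.0, 0.001]
ft_force: [-1.6, -1.5, 7.1]
grip_width: 0.124
grasp_force: 41.2
clock: 17.12
position: [0.473, 0.2661, 0.129]
ee_rot: [0.478, 0.879, 0.0, 0.0]
ft_force: [-0.3, 0.4, 0.3]
grip_width: 0.125
grasp_force: 40.3
clock: 17.62
position: [0.473, 0.2662, 0.129]
ee_rot: [0.67, 0.742, 0.0, 0.0]
ft_force: [0.7, 0.1, 0.1]
grip_width: 0.128
grasp_force: 40.3
t 17.62 p [0.473  0.2662 0.129 ] th 95.83 slide mm [-400.8  133.     4.1] twist -0.2
```

```bash
python3 -m creep '{"slide":[[-0.02,0.006,0],[-0.045,0.015,0],[-0.055,0.018,0],[-0.055,0.018,0],[-0.055,0.018,0],[-0.055,0.018,0],[-0.055,0.018,0],[-0.043,0.015,0]],"twist":[0,0,0,0,0,0,0,0]}'
python3 -m creep '{"slide":[[-0.018,0.007,0],[0,0,0],[0,0,0.03],[0,0,0.04],[0,0,0.015],[0,0,0]],"twist":[0,0,0,0,0,0]}'
python3 - <<'E'
from h import *
go([.646,-.119,.03],96)
E
```

```text
clock: 18.62
position: [0.6374, -0.1053, 0.1287]
ee_rot: [0.67, 0.742, -0.0, 0.0]
ft_force: [0.4, 0.3, 1.0]
grip_width: 0.126
grasp_force: 40.3
clock: 19.38
position: [0.6451, -0.1181, 0.0435]
ee_rot: [0.67, 0.742, -0.0, -0.001]
ft_force: [0.2, -0.6, 0.0]
grip_width: 0.127
grasp_force: 40.3
t 19.38 p [ 0.6451 -0.1181  0.0435] th 95.89 slide mm [-1.   0.8 13.5] twist -0.1
```

```bash
python3 -m creep '{"slide":[[0,0,0],[0,0,0],[0,0,0],[0,0,-0.03],[0,0,-0.05],[0,0,-0.03]],"twist":[0,0,0,0,0,0]}' 32
python3 -m creep '{"slide":[[-0.009,-0.018,0],[-0.02,-0.037,0],[-0.025,-0.048,0],[-0.025,-0.048,0],[-0.021,-0.043,0],[-0.014,-0.026,0],[-0.007,-0.0125,0],[0,0,0]],"twist":[0,0,0,0,0,0,0,0]}' 60
python3 -m creep '{"slide":[[0,0,0],[0,0,0],[0,0,0]],"twist":[6,6.5,0]}'
python3 - <<'E'
from h import *
go([.4265,-.2624,.15],83.5)
im,d,p=shot('top'); X=cloud(d,p)
m=np.zeros(X.shape[:2],bool); m[115:165,268:315]=1
hsv=cv2.cvtColor(im,cv2.COLOR_BGR2HSV); q=m&(hsv[...,1]>50)&(X[...,2]>.03); print(q.sum(),X[q].mean(0),X[q].min(0),X[q].max(0))
im2,d,p=shot('wrist'); X=cloud(d,p); np.savez('w5.npz',im=im2,X=X)
s=np.zeros((384,512+384,3),np.uint8); s[:,:512]=im2; s[:,512:]=cv2.resize(im[105:195,225:315],(384,384)); cv2.imwrite('pics/w5.png',cv2.resize(cv2.convertScaleAbs(s,alpha=1.4),(798,342)))
E
```

```text
clock: 20.12
position: [0.6465, -0.1195, 0.1567]
ee_rot: [0.671, 0.742, 0.001, 0.001]
ft_force: [-0.3, -0.1, -0.4]
grip_width: 0.319
grasp_force: 0.0
clock: 21.12
position: [0.4265, -0.2636, 0.1539]
ee_rot: [0.671, 0.741, -0.0, 0.0]
ft_force: [0.2, 0.9, 0.2]
grip_width: 0.6
grasp_force: 0.0
clock: 21.5
position: [0.4277, -0.2621, 0.1536]
ee_rot: [0.746, 0.665, 0.0, -0.0]
ft_force: [0.8, 0.0, -0.4]
grip_width: 0.603
grasp_force: 0.0
t 21.5 p [ 0.4277 -0.2621  0.1536] th 83.44 slide mm [-0.5 -1.2  3.6] twist -0.1
228 [ 0.65784241 -0.12153527  0.04421538] [ 0.64056707 -0.15932003  0.03072346] [ 0.67515942 -0.0825637   0.05290877]
```

View pics/w5.png

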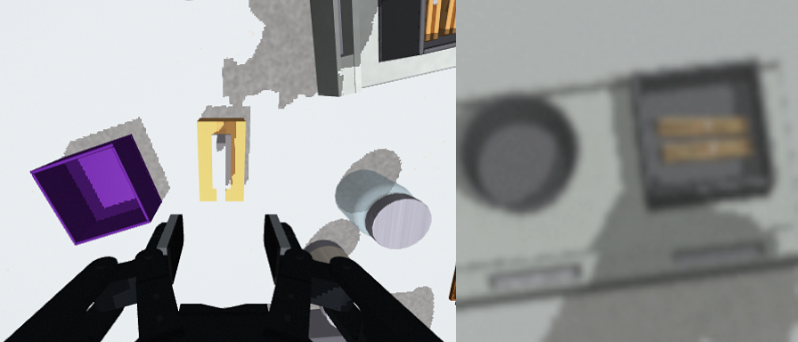

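Both pegs lie flat in the bin. The wrist view shows the holder in its block at about (222,160), clear of the jar and the purple bin. Next I'll measure the plate precisely.

```bash
python3 - <<'E'
from h import *
z=np.load('w5.npz'); X=z['X']; w=np.hypot(X[...,0]-.4265,X[...,1]+.2624)<.07
def r(m,n):
    P=X[m]; r=cv2.minAreaRect(P[:,:2].astype(np.float32)); print(n,len(P),np.round(r[0],4),np.round(r[1],4),round(r[2],2),np.percentile(P[:,2],[10,50,95]).round(4))
r(w&(X[...,2]>.087)&(X[...,2]<.11),'plate top'); r(w&(X[...,2]>.034)&(X[...,2]<.043),'block top'); r(w&(X[...,2]>.0435)&(X[...,2]<.05),'shoulder')
o,pos,R=state(); 
for zz in (.09,.026): go([.4265,-.2624,zz],83.5)
E
```

```text
plate top 702 [ 0.4234 -0.2607] [0.066  0.0084] 83.1 [0.0907 0.0916 0.0926]
block top 3305 [ 0.4231 -0.2635] [0.1005 0.0561] 83.56 [0.0386 0.0396 0.0407]
shoulder 678 [ 0.423  -0.2609] [0.0666 0.0218] 83.98 [0.0447 0.0456 0.0467]
t 21.6 p [ 0.4273 -0.2625  0.1536] th 83.51 slide mm [-0.  -0.8 63.6] twist 0.0
t 21.6 p [ 0.4273 -0.2625  0.1536] th 83.51 slide mm [ -0.   -0.8 127.6] twist 0.0
```

```bash
python3 -m creep '{"slide":[[0.0015,-0.004,0.02],[0,0,0.04],[0,0,0.04],[0,0,0.022],[0,0,0.01],[0,0,0],[0,0,0]],"twist":[0,0,0,0,0,0,0]}' 40
python3 -m creep '{"slide":[[0,0,0],[0,0,0],[0,0,0],[0,0,0]],"twist":[0,0,0,0]}' 0 80
python3 - <<'E'
from h import *
go([.4234,-.2607,.12],83.5)
E
```

```text
clock: 22.48
position: [0.4234, -0.2617, 0.0226]
ee_rot: [0.747, 0.665, 0.0, 0.001]
ft_force: [0.1, -0.5, 0.7]
grip_width: 0.396
grasp_force: 0.0
clock: 22.98
position: [0.4232, -0.2617, 0.0223]
ee_rot: [0.747, 0.664, 0.0, 0.001]
ft_force: [-0.0, 0.6, 6.2]
grip_width: 0.096
grasp_force: 79.0
t 22.98 p [ 0.4232 -0.2617  0.0223] th 83.27 slide mm [  0.9   0.2 -97.7] twist -0.2
```

```bash
python3 -m creep '{"slide":[[0,0,-0.01],[0,0,-0.02],[0,0,-0.03],[0,0,-0.04],[0,0,-0.02],[0,0,0],[0,0,0],[0,0,0]],"twist":[0,0,0,0,0,0,-6.5,-6]}'
python3 -m creep '{"slide":[[0.03,0,0],[0.04,0,0],[0.04,0,0],[0.03,0,0],[0,0,0]],"twist":[0,0,0,0,0]}'
python3 - <<'E'
from h import *
im,d,p=shot('wrist','w6.png'); X=cloud(d,p); np.savez('w6.npz',im=im,X=X); o,pos,R=state(); np.savez('w6p.npz',pos=pos,R=R)
print(pos,o['grasp_force'],o['grip_width'])
Z=X[...,2]; m=(Z>.052)&(Z<.066)&(X[...,0]>.5)&(X[...,0]<.6)
print(m.sum(),np.nanmin(X[m],0),np.nanmax(X[m],0))
E
```

```text
clock: 23.98
position: [0.4217, -0.2609, 0.1404]
ee_rot: [0.669, 0.743, -0.0, -0.001]
ft_force: [-0.3, 0.8, -0.5]
grip_width: 0.096
grasp_force: 79.0
clock: 24.6
position: [0.4077, -0.1201, 0.1407]
ee_rot: [0.669, 0.743, -0.001, -0.001]
ft_force: [-0.2, -0.3, -0.3]
grip_width: 0.096
grasp_force: 79.0
[ 0.40782636 -0.12154668  0.14083971] 78.98359537124634 0.09486286937355524
7653 [ 0.52651324 -0.20099126  0.05200027] [0.59998837 0.05392144 0.06598685]
```

View pics/w6.png

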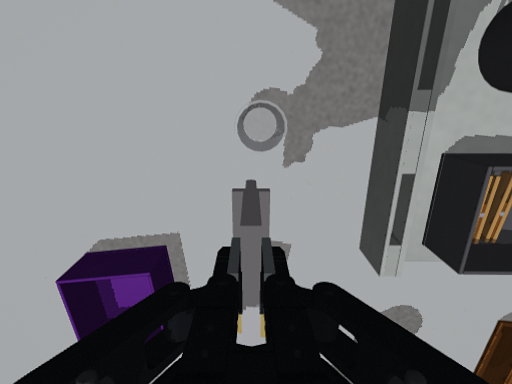

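The holder is held upright. The right slot is fully visible around (403,205), and the rack's right end is at (395,275).

```bash
python3 - <<'E'
from h import *
X=np.load('w6.npz')['X']; q=np.load('w6p.npz'); pos,R=q['pos'],q['R']
Z=X[...,2]; yaw=.104
for k in range(4):
    ax=np.array([np.cos(yaw),np.sin(yaw)]); ay=np.array([-ax[1],ax[0]])
    a=X[...,:2]@ax; b=X[...,:2]@ay
    m=(Z>.055)&(Z<.065)&(X[...,0]>.5)&(a<.60)
    bb=np.arange(-.24,.0,.01); fr=[(t,np.percentile(a[m&(abs(b-t)<.005)],2)) for t in bb if (m&(abs(b-t)<.005)).sum()>15]
    fr=np.array(fr); s=np.polyfit(fr[:,0],fr[:,1],1); yaw-=np.arctan(s[0])
print('yaw',yaw,np.degrees(yaw),'front a',np.median(fr[:,1]),'resid',np.std(fr[:,1]-np.polyval(s,fr[:,0])).round(4),'ztop',np.median(Z[m]).round(4))
f=np.median(fr[:,1]); b_end=np.percentile(b[m],.5); print('right end b',b_end)
# slot: points inside a f+5..f+16 lower than 0.05
s=(Z<.052)&(Z>.02)&(a>f+.006)&(a<f+.015)
for t in np.arange(b_end+.02,b_end+.14,.005):
    k=(abs(b-t)<.0025)&(a>f-.001)&(a<f+.023); 
    low=k&(Z<.054)
    print(round(t-b_end,3),k.sum(),low.sum(),[] if low.sum()<3 else (np.percentile(a[low],[2,98])-f).round(4))
c=f+.0105; slot=ax*c+ay*(b_end+.075); print('slot',slot)
L=(X-pos)@R*1000
h=np.isfinite(L[...,0])&(abs(L[...,1])<14)&(L[...,0]>15)&(L[...,0]<45)&(L[...,2]<0+45)&(L[...,2]>-70)
P=L[h]
for z0 in range(-70,46,6):
    k=P[(P[:,2]>=z0)&(P[:,2]<z0+6)]
    if len(k)>5: print(z0,len(k),'x',np.percentile(k[:,0],[5,95]).round(1),'y',np.percentile(k[:,1],[3,97]).round(1))
E
```

```text
yaw 0.10543756932459944 6.041127724417581 front a 0.5287752900188277 resid 0.0001 ztop 0.0592
right end b -0.2560357816959118
0.02 174 73 [-0.001   0.0006]
0.025 176 72 [-0.001   0.0008]
0.03 188 79 [-0.001   0.0006]
0.035 248 132 [-0.001   0.0175]
0.04 184 117 [-0.001   0.0178]
0.045 200 132 [-0.001   0.0176]
0.05 202 133 [-0.001   0.0179]
0.055 196 128 [-0.001   0.0176]
0.06 212 141 [-0.001   0.0177]
0.065 218 141 [-0.001   0.0179]
0.07 222 145 [-0.001   0.0179]
0.075 218 144 [-0.0009  0.0179]
0.08 221 145 [-0.001   0.0178]
0.085 238 157 [-0.0009  0.018 ]
0.09 231 151 [-0.001   0.0178]
0.095 241 162 [-0.0009  0.018 ]
0.1 255 170 [-0.0008  0.0178]
0.105 251 163 [-0.0009  0.0178]
0.11 230 133 [-0.001   0.0175]
0.115 258 116 [-0.0008  0.0011]
0.12 265 124 [-0.0008  0.0011]
0.125 283 128 [-0.0008  0.0011]
0.13 275 129 [-0.0007  0.0011]
0.135 288 134 [-0.0007  0.0013]
0.14 288 134 [-0.0007  0.0013]
slot [ 0.55533311 -0.12327584]
-70 913 x [16.3 35.5] y [-5.9  2.6]
-64 102 x [35.  35.7] y [-5.7  2.7]
-58 99 x [35.  35.7] y [-5.9  2.5]
-52 81 x [35.  35.7] y [-5.6  2.6]
-46 74 x [35.1 35.8] y [-5.8  2.7]
-40 68 x [35.1 35.8] y [-6.   2.4]
-34 54 x [35.1 35.8] y [-5.6  2.5]
-28 691 x [16.4 35.5] y [-12.3   9.1]
-22 108 x [30.2 35.7] y [-11.8   9.1]
-10 20 x [32.2 32.8] y [-4.7  1.3]
-4 26 x [32.3 32.8] y [-5.1  1.3]
2 26 x [32.4 32.9] y [-4.6  1.5]
8 15 x [32.2 32.7] y [-4.4  1.2]
```

```bash
cat > t.py <<'E'
from h import *
yaw=.10544; ax=np.array([np.cos(yaw),np.sin(yaw)]); ay=np.array([-ax[1],ax[0]])
slot=ax*(.5287753+.0107)+ay*(-.256036+.0742)
def tgt(z):
    o,p,R=state(); go([*(slot-(R@[.0027,-.0016,0])[:2]),z],90+np.degrees(yaw)); print('ft',np.round(o['ft_force'],1),'grip',o['grasp_force'],o['grip_width'])
if __name__=='__main__':
    import sys; tgt(float(sys.argv[1]))
E
python3 t.py 0.12
```

```text
t 24.65 p [ 0.4078 -0.1215  0.1408] th 95.85 slide mm [-20.3 148.4  20.6] twist -0.2
ft [ 0.  -1.2 -0.5] grip 78.98359537124634 0.09486286937355524
```

```bash
python3 -m creep '{"slide":[[-0.003,0.02,0],[-0.005,0.04,0],[-0.006,0.045,0],[-0.004,0.03,0],[-0.002,0.013,0],[0,0,0],[0,0,0.02],[0,0,0]],"twist":[-0.2,0,0,0,0,0,0,0]}'
python3 -m creep '{"slide":[[0,0,0],[0,0,0]],"twist":[0,0]}'
python3 t.py 0.085
python3 - <<'E'
from h import *
im,d,p=shot('wrist','w7.png'); np.savez('w7.npz',X=cloud(d,p)); o,pos,R=state(); X=cloud(d,p)
yaw=.10544; ax=np.array([np.cos(yaw),np.sin(yaw)]); ay=np.array([-ax[1],ax[0]])
a=X[...,:2]@ax; b=X[...,:2]@ay; Z=X[...,2]
m=(Z>.055)&(Z<.065)&(a>.5)&(a<.60)
for t in np.arange(-.25,.0,.02):
    k=m&(abs(b-t)<.005)
    if k.sum()>15: print(round(t,3),np.percentile(a[k],2).round(4))
L=(X-pos)@R*1000
h=np.isfinite(L[...,0])&(abs(L[...,1])<14)&(L[...,0]>28)&(L[...,0]<45)
for lo,hi in((-60,-32),(-27,-18),(-8,14)):
    k=h&(L[...,2]>lo)&(L[...,2]<hi)
    if k.sum()>5: print(lo,k.sum(),np.percentile(L[k][:,1],[3,97]).round(1), 'a mid',np.mean(np.percentile(a[k],[3,97])).round(4))
E
```

```text
clock: 25.65
position: [0.5557, -0.1269, 0.1195]
ee_rot: [0.669, 0.743, -0.001, -0.001]
ft_force: [-0.3, 0.9, -0.0]
grip_width: 0.092
grasp_force: 79.0
clock: 25.9
position: [0.5579, -0.1267, 0.1221]
ee_rot: [0.669, 0.743, 0.0, 0.0]
ft_force: [-0.4, 0.4, -0.9]
grip_width: 0.097
grasp_force: 79.0
t 25.9 p [ 0.5579 -0.1267  0.1221] th 95.97 slide mm [ 0.2 -0.5 37.1] twist -0.1
ft [-0.4  0.4 -0.9] grip 79.03692483901978 0.09746909971620618
-0.23 0.5855
-0.21 0.5855
-0.19 0.5856
-0.17 0.5289
-0.15 0.5292
-0.13 0.5288
-0.11 0.5291
-0.09 0.5294
-0.07 0.529
-0.05 0.5293
-0.03 0.5296
-60 378 [-6.   2.5] a mid 0.5399
-27 344 [-12.2   9. ] a mid 0.54
-8 88 [-4.9  1.3] a mid 0.5399
```

The holder is aligned with the slot to within about 0.3 mm, so I'll insert it.

```bash
python3 -m creep '{"slide":[[0,0,0.02],[0,0,0.02],[0,0,0.01],[0,0,0.007],[0,0,0.005],[0,0,0]],"twist":[0,0,0,0,0,0]}'
python3 t.py 0.0423
```

```text
clock: 26.7
position: [0.5579, -0.1266, 0.0595]
ee_rot: [0.669, 0.743, -0.0, -0.0]
ft_force: [-0.1, 0.2, -0.2]
grip_width: 0.095
grasp_force: 79.0
t 26.7 p [ 0.5579 -0.1266  0.0595] th 95.97 slide mm [ 0.1 -0.4 17.2] twist -0.1
ft [-0.1  0.2 -0.2] grip 79.03595924377441 0.09487885453506593
```

```bash
python3 -m creep '{"slide":[[0,0,0.005],[0,0,0.005],[0,0,0.003],[0,0,0.003],[0,0,0.002],[0,0,0],[0,0,0]],"twist":[0,0,0,0,0,0,0]}' - 100
python3 t.py 0.0423
```

```text
clock: 27.58
position: [0.5583, -0.1267, 0.0423]
ee_rot: [0.669, 0.743, 0.0, 0.0]
ft_force: [-1.8, -0.1, 9.6]
grip_width: 0.086
grasp_force: 100.5
t 27.57 p [ 0.5583 -0.1267  0.0423] th 95.97 slide mm [ 0.2 -0.8  0. ] twist -0.1
ft [-1.8 -0.1  9.6] grip 100.46186685562134 0.0861283877600274
```

```bash
python3 -m creep '{"slide":[[0,0,0.001],[0,0,0.001],[0,0,0],[0,0,0]],"twist":[0,0,0,0]}'
python3 t.py 0.0423
```

```text
clock: 28.08
position: [0.5584, -0.1268, 0.0423]
ee_rot: [0.669, 0.743, -0.0, 0.001]
ft_force: [-11.3, 0.5, 30.9]
grip_width: 0.088
grasp_force: 104.3
t 28.07 p [ 0.5584 -0.1268  0.0423] th 95.96 slide mm [ 0.3 -0.9 -0. ] twist -0.1
ft [-11.3   0.5  30.9] grip 104.31008219718933 0.08783302590480364
```

Pressing 2 mm further raised the force from 10 to 31 N with no more travel, so the shoulder is on its stop. I'll check before handing in.

```bash
python3 - <<'E'
from h import *
im,d,p=shot('wrist','w8.png'); X=cloud(d,p); o,pos,R=state(); L=(X-pos)@R*1000; Z=X[...,2]
yaw=.10544; ax=np.array([np.cos(yaw),np.sin(yaw)]); ay=np.array([-ax[1],ax[0]]); a=X[...,:2]@ax; b=X[...,:2]@ay
m=(Z>.055)&(Z<.0625)&(a>.527)&(a<.545)&(b>-.14)&(b<0); print('lip z',np.median(Z[m]).round(4))
h=np.isfinite(Z)&(abs(L[...,1])<14)&(L[...,0]>20)&(L[...,0]<36.5)
k=h&(Z>.0625)&(Z<.07); print('shoulder top z',np.median(Z[k]).round(4),k.sum()); k2=h&(Z>.08); print('plate y',np.percentile(L[k2][:,1],[3,97]).round(1),'top z',np.percentile(Z[k2],97))
t,d2,p2=shot('top'); X=cloud(d2,p2); Z=X[...,2]
def rect(s,n):
    m=np.zeros(Z.shape,bool); m[s]=1; m&=(Z>.075)&(Z<.11); r=cv2.minAreaRect(X[m][:,:2].astype(np.float32)); print(n,np.round(r[0],4),np.round(r[1],4))
rect(np.s_[116:150,268:312],'bin'); rect(np.s_[125:165,215:262],'pot')
s=np.zeros((384,800,3),np.uint8); s[:,:512]=im; s[:288,512:]=cv2.resize(t[100:200,220:320],(288,288)); cv2.imwrite('pics/w8s.png',cv2.convertScaleAbs(s,alpha=1.4))
o=manip.get_obs(); print(np.round(o['ft_force'],1),o['grasp_force'],o['clock'])
E
```

```text
lip z 0.0589
shoulder top z 0.0656 560
plate y [-10.4  10.5] top z 0.16965035787690597
bin [ 0.689  -0.0961] [0.0628 0.1287]
pot [0.6412 0.0325] [0.098  0.0961]
[-10.9   0.6  29.6] 104.30886268615723 28.175
```

View pics/w8s.png

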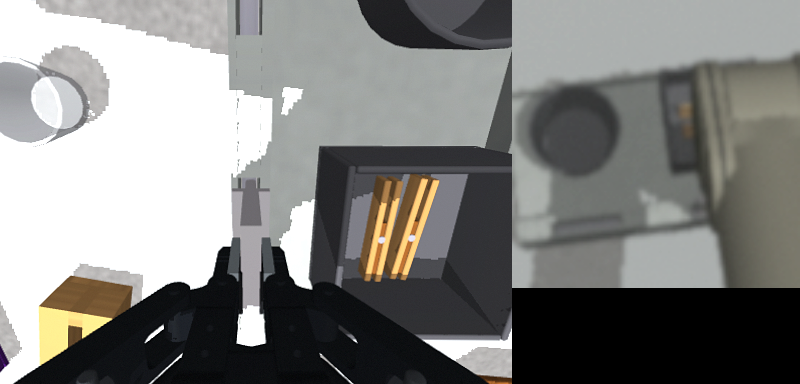

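The wrist view shows the shoulder seated on the lip at (250,190), and both pegs in the undisturbed bin at about (380,230) and (412,230). The shoulder top is 6.7 mm above the lip top, against a 6 mm thick shoulder, so it is flush. The top view's bin reading is unreliable because the arm blocks it.

```bash
python3 -c "
from workcell import manip
print(manip.hand_in())"
```

```text
the job is handed in; nothing more can be done
None
```

I handed the job in at about 28 s, but it printed no verdict: both pegs are in the square bin, and the label holder is fully home in the right slot, still held down at about 30 N (the real fingertips sat about 34 mm short of the stated TCP, so my first two tries at a peg closed on nothing).

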